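# Throw the pump isolator with its key and take the key out

### The arm

A 6-joint arm with a two-finger parallel gripper is mounted at the origin on a cart in front of the work surface, level with it; the furniture and walls round the work are solid. World frame = base frame: x ahead of the robot, y to its left, z up, the work surface at z = 0. Lengths are in m, angles in rad, forces in N, time in s.
With the tool pointing down it reaches from about 0.25 to 0.775 m from the base axis. Payload 4 kg.
Tool frame: the origin (TCP) lies on the centre line of the jaws, within the pads' length; the fingertips stand 17 mm ahead of it and the grasp point (between the pads) lies 2 mm behind it; z points along the fingers, y is the line along which they close (so a half turn about z gives the same grasp; the last joint's range is limited). The gripper opens to 94 mm and grips with 3 to 60 N. Pads are 16 mm wide; open, the fingers measure 119 mm over their backs; the gripper's body (75 mm by 177 mm) begins 78 mm behind the grasp point.
Start: joints at [-1.436, 0.087, 1.371, -0, 1.684, -0.103], TCP at [0.13, -0.535, 0.223] pointing down, gripper open.
Joint ranges: [-3.1, 3.1], [-0.76, 2.03], [0.27, 2.55], [-1.08, 4.22], [0.17, 2.65], [-2.57, 2.57]. Speed limits (rad/s): [2.79, 2.79, 3.14, 3.14, 3.14, 3.14].

### API

Orientations are given as [roll, pitch, yaw] about the fixed x, y, z axes, in that order (R = Rz(yaw) Ry(pitch) Rx(roll)).
In Python, from bench import robot gives the robot as it stands.
- The arm moves only by the tool servo_tool, never from a script. Its argument "plan" is a list of rows, each a list of 7 numbers: the shift along the tool's x, y, z normalised to -1 to 1, where 1 is 0.1 m, then the turn, a rotation vector about the tool's x, y, z normalised to -1 to 1, where 1 is pi/2 rad, then the finger opening in mm, from 0 to 94. In form: [[x, y, z, ax, ay, az, gripper], ...]. A call has 1 to 12 rows; each row is the pose to reach, as a shift and turn from the pose commanded when the call began, along the tool's axes at that moment; what a row does not reach only later rows make up. A row lasts 1/12 s, in which the tool goes at most 41.7 mm and 7.16 degrees, less where a joint would pass 70% of its speed; a pose out of reach is approached as far as the arm can. A call with a number of a shift or a turn outside -1 to 1 is refused whole. A call with a gripper value outside its range is refused whole. The fingers move at their own pace and stop on an object; the grip force is fixed at half the most. Time passes only in rows, so rows that repeat a pose let the fingers close. It gives the time, the measured TCP pose, the force, the opening and the grip force at its end, in the units of the state.
- robot.get_obs(): the state, without advancing time (a new reading comes with each control period).
- robot.snapshot(name): name is "scene" or "top"; returns the picture (400x640x3 uint8, red, green, blue); there is no depth.
- robot.camera_params(name): a dict with "camera_matrix" (3x3 intrinsics, pixels), "rvec" (rotation vector, rad) and "tvec" (3), from world to camera coordinates, as OpenCV has them. Camera axes: x right, y down, z forward; pixel columns grow to the right and rows downward; lengths in m; the calibration is good to about 2 mm. A picture is of the moment at which its call begins. camera_params takes no time and is no camera call.
- robot.close_job(): hands the job in; it is judged then, once.
Trained networks look in the newest picture that a camera, given by its name, has taken for a name from the list of things; names that differ only in an ending like _2 or _b are one class to them, and where a whole thing is asked for, a point or a joint stands for the part that bears it (a point fixed in the world has none). Each returns a list of dicts, best first, with "conf" (0 to 1); they miss things now and then, are a little off and sometimes report something else, mostly with a low value. They report only what shows in the picture. A call takes as long as a camera call. They do not tell look-alikes from the thing itself.
- robot.find_in(thing, camera): "extent" ([centre column, centre row, width, height] in pixels, round what is visible of it).
The state is a dict: "time": time; "joint_positions": joint angles; "qvel": joint speeds; "joint_torque": joint torques, N m; "tool_pos": TCP position; "ee_rot": TCP orientation; "wrist_force": force on the tool from outside, world axes, zero at the start; "wrist_torque": the same for the moment, N m; "width": finger opening in m; "finger_force": force on a finger pad.
Only numpy, scipy, OpenCV 4.12 (cv2) and the standard library are available. Lean on these libraries where they do the work, as an engineer would, in place of code of your own. Each camera call takes 0.05 s, during which the arm holds its last target. There are 200 camera calls.

### The job

Switch over the pump's key isolator: with the yellow key that stands in it, turn clockwise until the red pointer has swung all the way over to its stop. Then turn the key gently back, feeling with a light upward pull for the one position in which it will come out, draw it straight out and stand it tip down in the small steel key pot. Never force the key, move the pointer with the key only and keep the gripper itself off the isolator, and leave the bottles where they are.

Things in the scene. Friction and masses are not known exactly. Their poses are not given: they have to be found in the camera images.
- lock_box: Pump isolator, fixed: grey box with white lid, 110 (x) x 150 (y) x 60 mm high, a round steel lock barrel (60 mm across, 29 mm high) on the middle of its lid. Origin at the centre of its underside, z up; the key turns about this z axis. All key angles told here are of the key's x axis from the box's x axis, in rad, counter-clockwise from above positive.
- lock_axis (a point): Centre of the top face of the lock barrel, on the key's axis, 89 mm above the worktop. Axes as the box's. The barrel holds the key upright with about 1 mm of play round the shaft.
- bit_level (a point): Point on the key's axis inside the barrel, 76 mm above the worktop, at the height of the bit when the key is right down; axes as the box's. The key turns from about +0.5 (fixed stop) to about -1.2 (where the pointer is at its stop; the play in the lock makes it differ by 0.1). From about -0.75 on to there its bit pushes the pointer, which resists with about 0.06 N m; the rest turns freely.
- plate_under (a point): Centre of the underside of the keyhole plate, 6 mm thick. Its one radial slot is 1.8 mm wider than the bit; elsewhere the bit is caught under it, after 2.5 mm of free lift. The plate was fitted by hand: its slot points somewhere between -0.9 and +0.25 (not measured, constant). Only with the bit under the slot, to within about 0.06 rad, does the key come out, then with no force.
- key_bow (a point): Centre of the yellow bow of the loose key (35 to 70 g): 34 (x) x 9 (y) x 30 mm (z, upright); grip it across the 9 mm, along y. Below it a 9 mm round shaft on the same axis, its tip 57 mm below this point, with a 15 mm wide collar just under the bow. At the start the key stands in the lock, right down, this point 34 mm above the barrel's top, turned anywhere from -0.45 to +0.3.
- key_tip (a point): Tip of the key's shaft, on its axis; axes as key_bow's, z up towards the bow. The bit sticks out of the shaft along +x to 14 mm from the axis, 6 mm thick (y), 8 mm high, from 6 to 14 mm above the tip. The tip must rise 23 mm from its start to clear the barrel.
- pointer (a joint): Angle of the red pointer that sticks out 16 mm through the window in the side of the barrel, rad: 0 at the start, 0.45 at its stop; it grows as the key's bit pushes it clockwise, and it stays where it is left.
- pot_mouth (a point): Centre of the mouth of the fixed round steel key pot: mouth 40 mm above the worktop, 40 to 42 mm wide inside, floor 5 mm above the worktop; 68 mm wide foot plate, 4 mm thick.
- white_bottle: White sample bottle with white cap, 54 mm across, 103 mm high, loose bystander; origin at the centre of its underside.
- blue_vial: Small vial with blue liquid, 34 mm across, 58 mm high, loose bystander; origin at the centre of its underside.
- red_cap_bottle: White wide-mouth bottle with red cap, 78 mm across, 150 mm high, loose bystander; origin at the centre of its underside.
Things that resemble listed ones, but are neither listed nor needed, are in the scene too. Of the things that look like the part that bears key_bow, the smallest one is meant.

How it is judged:
By the outcome, as a careful person would: the job done as asked, in the order asked, and still so for the second after the job is handed in, with the robot touching nothing.
It also fails if it takes over 72 s, if anything falls off the work surface, if the arm or the gripper's body presses on something with over 40 N, if the wrist force passes 120 N, or if a joint passes its speed limit or range.

## Working session

There is one attempt and no reset: what is moved stays moved. The work goes in short steps, Python scripts to look and compute and a tool call to move; the robot and the scene stay as the last step left them, time stands still between calls to the robot, and variables do not carry over. Pictures are saved under pics/ and viewed, at most 10 in all, crops included, and the job is handed in when it is done.

Besides the shell and the picture viewer there is one more tool, called after ">>>" by a JSON object that holds its "fn" and its "kwargs", one argument or row to a line. servo_tool: Moves the arm, as the interface text tells. Scaled input: -1 to 1 covers 0.1 m each way for a shift and pi/2 rad each way for a turn. Its arguments: {"type":"object","properties":{"plan":{"type":"array","items":{"type":"array","items":{"type":"number"}}}},"required":["plan"]}

```bash
mkdir -p pics
cat > h.py <<'E'
import numpy as np, cv2
from bench import robot
def cam(n):
    p=robot.camera_params(n);return np.array(p["camera_matrix"]),np.array(p["rvec"],float),np.array(p["tvec"],float)
def proj(n,P):
    K,r,t=cam(n);return cv2.projectPoints(np.array(P,float).reshape(-1,1,3),r,t,K,None)[0].reshape(-1,2)
def atz(n,u,v,z):
    K,r,t=cam(n);R=cv2.Rodrigues(r)[0];d=R.T@np.linalg.inv(K)@[u,v,1];c=-R.T@t.ravel();return c+d*(z-c[2])/d[2]
def save(n,f,crop=None,s=1):
    im=robot.snapshot(n)
    if crop: a,b,c,d=crop;im=im[b:d,a:c]
    im=cv2.resize(im,None,fx=s,fy=s,interpolation=cv2.INTER_CUBIC);cv2.imwrite("pics/"+f,im[:,:,::-1])
E
python3 - <<'E'
from h import *
np.set_printoptions(precision=3,suppress=True)
ims=[]
for n in("scene","top"):
    im=robot.snapshot(n);ims.append(im)
    K,r,t=cam(n);R=cv2.Rodrigues(r)[0];print(n,K[0,0],-R.T@t.ravel(),R[2])
    for th in("lock_box","key_bow","pot_mouth","pointer","white_bottle","blue_vial","red_cap_bottle"):
        print(th,[(np.round(d["extent"]),round(d["conf"],2)) for d in robot.find_in(th,n)[:4]])
im=cv2.resize(np.vstack(ims),(480,600));cv2.imwrite("pics/s.png",ims[0][:,:,::-1]);cv2.imwrite("pics/t.png",ims[1][:,:,::-1])
o=robot.get_obs();print(o)
E
```

```text
scene 422.4296674721879 [0.171 0.777 0.481] [ 0.506 -0.736 -0.45 ]
lock_box [(array([336., 251.,  82.,  71.]), 0.67)]
key_bow [(array([289., 214.,   5.,  42.]), 0.7), (array([374., 203.,  18.,  43.]), 0.7), (array([341., 211.,  22.,  28.]), 0.58)]
pot_mouth [(array([311., 321.,  38.,  43.]), 0.67), (array([415., 191.,  25.,  44.]), 0.56)]
pointer []
white_bottle [(array([414., 190.,  22.,  48.]), 0.78)]
blue_vial [(array([270., 256.,  18.,  34.]), 0.56)]
red_cap_bottle [(array([324., 162.,  31.,  57.]), 0.88)]
top 501.48980113779396 [0.387 0.134 1.426] [ 0.176  0.022 -0.984]
lock_box [(array([318., 241.,  62.,  54.]), 0.74)]
key_bow [(array([322., 187.,  14.,  16.]), 0.65), (array([315., 236.,   3.,  13.]), 0.52)]
pot_mouth [(array([252., 262.,  22.,  24.]), 0.7)]
pointer []
white_bottle [(array([418., 250.,  27.,  25.]), 0.77)]
blue_vial [(array([285., 206.,  14.,  13.]), 0.54)]
red_cap_bottle [(array([418., 154.,  36.,  39.]), 0.76)]
{'time': 0.8, 'joint_positions': array([-1.436,  0.087,  1.371,  0.   ,  1.684, -0.103]), 'qvel': array([-0.   , -0.001, -0.   ,  0.   ,  0.   , -0.001]), 'joint_torque': array([ -0.001, -33.999, -30.258,   0.072,   0.024,   0.   ]), 'tool_pos': array([ 0.13 , -0.535,  0.223]), 'ee_rot': array([ 3.141, -0.   ,  0.238]), 'wrist_force': array([ 0.988, -0.36 , -0.899]), 'wrist_torque': array([-0.027, -0.01 , -0.039]), 'finger_force': 0.0, 'width': 0.0940524285298273}
```

View pics/s.png

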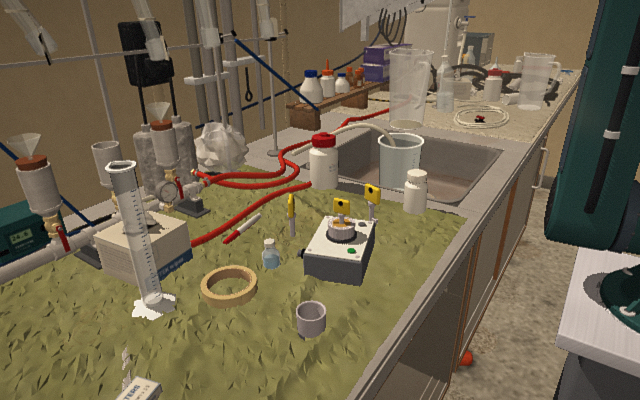

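View pics/t.png

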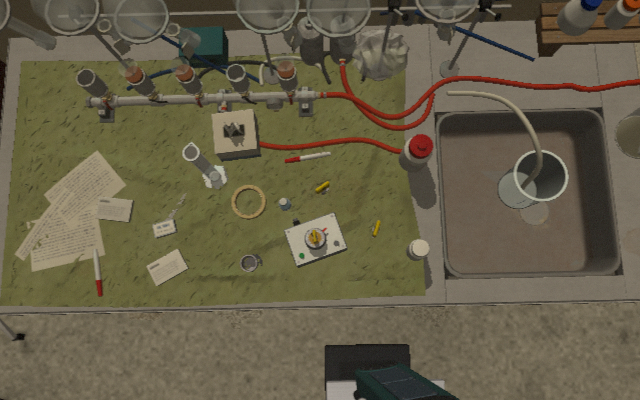

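The scene picture shows the lock box at about (338,250), with its key at (341,208). Decoy keys stand at (291,214) and (373,203), and the pot is at (311,320). In the top picture the lock is at (316,240) and the pot at (250,262).

Run:
```python
import cv2
a=cv2.imread("pics/t.png")[195:285,230:360];b=cv2.imread("pics/s.png")[180:345,260:400]
cv2.imwrite("pics/tc.png",cv2.resize(a,None,fx=6,fy=6,interpolation=cv2.INTER_CUBIC))
cv2.imwrite("pics/sc.png",cv2.resize(b,None,fx=3.6,fy=3.6,interpolation=cv2.INTER_CUBIC))
```

```text
(no output)
```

View pics/tc.png

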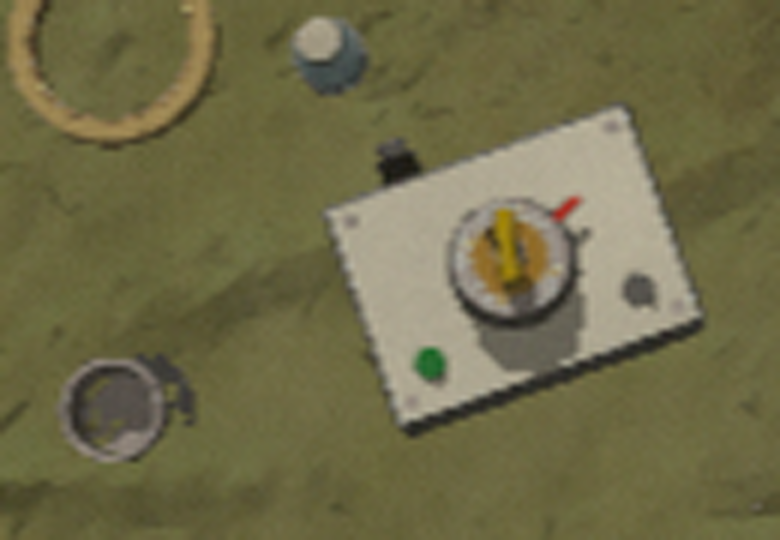

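View pics/sc.png

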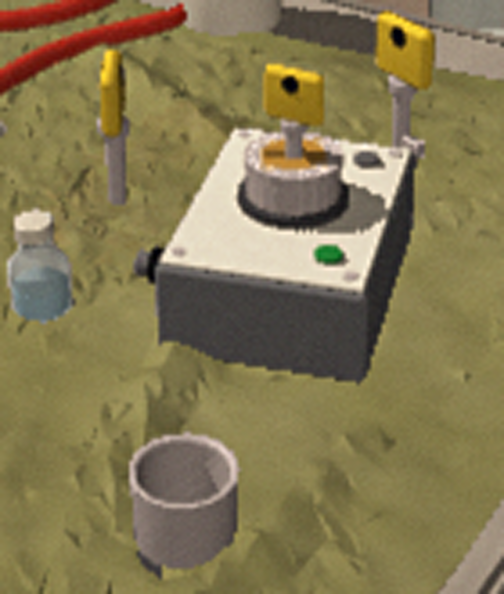

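The crops show the lid corners at crop pixels (325,210), (625,105), (703,320) and (405,432), and the bow's top edge running from (505,212) to (512,282). The barrel's red pointer is at (567,208) and the pot rim is centred at (112,410).

Run:
```python
from h import *
np.set_printoptions(precision=4,suppress=True)
f=lambda x,y,z:atz("top",230+(x+.5)/6-.5,195+(y+.5)/6-.5,z)
g=lambda x,y,z:atz("scene",260+(x+.5)/3.6-.5,180+(y+.5)/3.6-.5,z)
C=np.array([f(*p,.06) for p in((325,210),(625,105),(703,320),(405,432))]);print(C,C.mean(0))
e=[C[0]-C[3],C[1]-C[2],C[0]-C[1],C[3]-C[2]]
for v in e: print(np.linalg.norm(v),np.arctan2(v[1],v[0]))
a,b=f(505,210,.138),f(511,285,.138);print("bow",a,b,(a+b)/2,np.linalg.norm(a-b),np.arctan2(*(a-b)[1::-1]))
print("barrel",f(513,259,.089))
print("pot",f(112,410,.04),"scene pot",g(184,475,.04))
print("scene barrel top",g(295,160,.089))
print("scene bow centre",g(294,94,.123), "bow edge", g(267,65,.138),g(323,72,.138))
print("vial",f(322,40,.058))
t=robot.get_obs()["ee_rot"];print(t)
```

```text
[[0.5616 0.2663 0.06  ]
 [0.6068 0.1278 0.06  ]
 [0.5072 0.095  0.06  ]
 [0.4598 0.231  0.06  ]] [0.5338 0.18   0.06  ]
0.10775292886282609 0.33443260137478137
0.1048273126835021 0.3181730775024122
0.1456907436365241 1.8862782319070128
0.14396032735662376 1.906470220504815
bow [0.5497 0.1811 0.138 ] [0.5173 0.1791 0.138 ] [0.5335 0.1801 0.138 ] 0.03250311183357776 0.06057520721778555
barrel [0.5338 0.1797 0.089 ]
pot [0.4739 0.3672 0.04  ] scene pot [0.47   0.3719 0.04  ]
scene barrel top [0.5274 0.1892 0.089 ]
scene bow centre [0.5327 0.1822 0.123 ] bow edge [0.5462 0.1869 0.138 ] [0.518  0.1784 0.138 ]
vial [0.6411 0.2673 0.058 ]
[ 3.1415 -0.      0.2378]
```

```bash
cat >> h.py <<'E'
def rel(p0,y0,p1,y1):
    """tool-down move p0,y0 -> p1,y1 as scaled shift and z turn"""
    c,s=np.cos(y0),np.sin(y0);d=np.subtract(p1,p0)
    return np.round([ (c*d[0]+s*d[1])/.1,(s*d[0]-c*d[1])/.1,-d[2]/.1,-(y1-y0)/(np.pi/2)],3)
E
python3 - <<'E'
from h import *
p0=np.array([.13,-.535,.223]);y0=.238;p1=np.array([.5335,.180,.223]);y1=.1+np.pi
for i in range(9):
    a,b=i/9,(i+1)/9
    print(rel(p0+(p1-p0)*a,y0+(y1-y0)*a,p0+(p1-p0)*b,y0+(y1-y0)*b))
E
```

```text
[ 0.623 -0.666 -0.    -0.212]
[ 0.807 -0.426 -0.    -0.212]
[ 0.902 -0.138 -0.    -0.212]
[ 0.897  0.165 -0.    -0.212]
[ 0.793  0.45  -0.    -0.212]
[ 0.602  0.685 -0.    -0.212]
[ 0.345  0.845 -0.    -0.212]
[ 0.049  0.911 -0.    -0.212]
[-0.252  0.877 -0.    -0.212]
```

>>> {"fn": "servo_tool", "kwargs": {
  "plan": [
    [0.623,-0.666,0,0,0,-0.212,94],
    [0.623,-0.666,0,0,0,-0.212,94],
    [0.623,-0.666,0,0,0,-0.212,94]
  ]
}}

```text
time: 1.05
tool_pos: [0.1764, -0.4512, 0.2225]
ee_rot: [-3.14, -0.003, 0.579]
wrist_force: [0.7, 0.2, 0.1]
width: 0.094
finger_force: 0.0
```

>>> {"fn": "servo_tool", "kwargs": {
  "plan": [
    [0.807,-0.426,0,0,0,-0.212,94],
    [0.807,-0.426,0,0,0,-0.212,94],
    [0.807,-0.426,0,0,0,-0.212,94]
  ]
}}

```text
time: 1.3
tool_pos: [0.2213, -0.3716, 0.223]
ee_rot: [3.141, -0.002, 0.913]
wrist_force: [0.2, -0.2, 0.4]
width: 0.0942
finger_force: 0.0
```

```bash
python3 -c "
from h import *
o=robot.get_obs();print(o['time'],o['joint_positions'],o['tool_pos'],o['ee_rot'])"
```

```text
1.3 [-1.16677337 -0.17817916  1.62456881  0.00237507  1.69564197 -0.50883265] [ 0.22129919 -0.37163019  0.22295386] [ 3.14082762e+00 -2.27183043e-03  9.13151705e-01]
```

>>> {"fn": "servo_tool", "kwargs": {
  "plan": [
    [0.902,-0.138,0,0,0,-0.212,94],
    [0.902,-0.138,0,0,0,-0.212,94],
    [0.902,-0.138,0,0,0,-0.212,94]
  ]
}}

```text
time: 1.55
tool_pos: [0.2662, -0.2922, 0.223]
ee_rot: [3.14, -0.002, 1.247]
wrist_force: [0.3, -0.6, -0.6]
width: 0.0942
finger_force: 0.0
```

>>> {"fn": "servo_tool", "kwargs": {
  "plan": [
    [0.897,0.165,0,0,0,-0.212,94],
    [0.897,0.165,0,0,0,-0.212,94],
    [0.897,0.165,0,0,0,-0.212,94]
  ]
}}

```text
time: 1.8
tool_pos: [0.3112, -0.2126, 0.2229]
ee_rot: [3.139, -0.002, 1.581]
wrist_force: [-0.2, -0.2, 0.0]
width: 0.0938
finger_force: 0.0
```

>>> {"fn": "servo_tool", "kwargs": {
  "plan": [
    [0.793,0.45,0,0,0,-0.212,94],
    [0.793,0.45,0,0,0,-0.212,94],
    [0.793,0.45,0,0,0,-0.212,94]
  ]
}}

```text
time: 2.05
tool_pos: [0.3561, -0.1331, 0.2228]
ee_rot: [3.139, -0.001, 1.915]
wrist_force: [-0.3, -0.6, 0.3]
width: 0.0943
finger_force: 0.0
```

>>> {"fn": "servo_tool", "kwargs": {
  "plan": [
    [0.602,0.685,0,0,0,-0.212,94],
    [0.602,0.685,0,0,0,-0.212,94],
    [0.602,0.685,0,0,0,-0.212,94]
  ]
}}

```text
time: 2.3
tool_pos: [0.4012, -0.0538, 0.2226]
ee_rot: [3.139, -0.001, 2.248]
wrist_force: [-1.2, -1.0, -0.7]
width: 0.0942
finger_force: 0.0
```

>>> {"fn": "servo_tool", "kwargs": {
  "plan": [
    [0.345,0.845,0,0,0,-0.212,60],
    [0.345,0.845,0,0,0,-0.212,60],
    [0.345,0.845,0,0,0,-0.212,60]
  ]
}}

```text
time: 2.55
tool_pos: [0.4463, 0.0254, 0.2223]
ee_rot: [3.139, -0.001, 2.58]
wrist_force: [-0.6, -1.4, 0.3]
width: 0.0772
finger_force: 0.0
```

>>> {"fn": "servo_tool", "kwargs": {
  "plan": [
    [0.049,0.911,0,0,0,-0.212,45],
    [0.049,0.911,0,0,0,-0.212,45],
    [0.049,0.911,0,0,0,-0.212,45]
  ]
}}

```text
time: 2.8
tool_pos: [0.4915, 0.1046, 0.2219]
ee_rot: [3.139, -0.0, 2.912]
wrist_force: [-1.2, -0.2, 0.5]
width: 0.0572
finger_force: 0.0
```

>>> {"fn": "servo_tool", "kwargs": {
  "plan": [
    [-0.252,0.877,0,0,0,-0.212,45],
    [-0.252,0.877,0,0,0,-0.212,45],
    [-0.252,0.877,0,0,0,-0.212,45],
    [-0.252,0.877,0,0,0,-0.212,45],
    [-0.252,0.877,0,0,0,-0.212,45]
  ]
}}

```text
time: 3.22
tool_pos: [0.535, 0.1794, 0.222]
ee_rot: [-3.141, -0.001, -3.05]
wrist_force: [0.5, 0.4, -1.1]
width: 0.0447
finger_force: 0.0
```

```bash
python3 -c "
from h import *
o=robot.get_obs();print(o['time'],o['joint_positions'],o['tool_pos'],o['ee_rot'],o['wrist_force'],o['wrist_torque'])
save('scene','a.png',(250,90,430,260),4)
print(proj('scene',[.5335,.18,.123]),proj('scene',[.5335,.18,.089]),proj('scene',o['tool_pos']))"
```

```text
3.2167 [ 2.23446965e-01  1.20255341e-01  1.33560474e+00 -6.20299995e-04
  1.68697878e+00 -1.43946304e+00] [0.53504402 0.17941642 0.22200581] [-3.14081856e+00 -1.15475912e-03 -3.04955095e+00] [ 0.54029327  0.40499741 -1.13426005] [ 0.06107127 -0.12286992  0.04708266]
[[341.56824541 205.2021746 ]] [[341.39489134 221.19763386]] [[341.53638684 154.59228986]]
```

View pics/a.png

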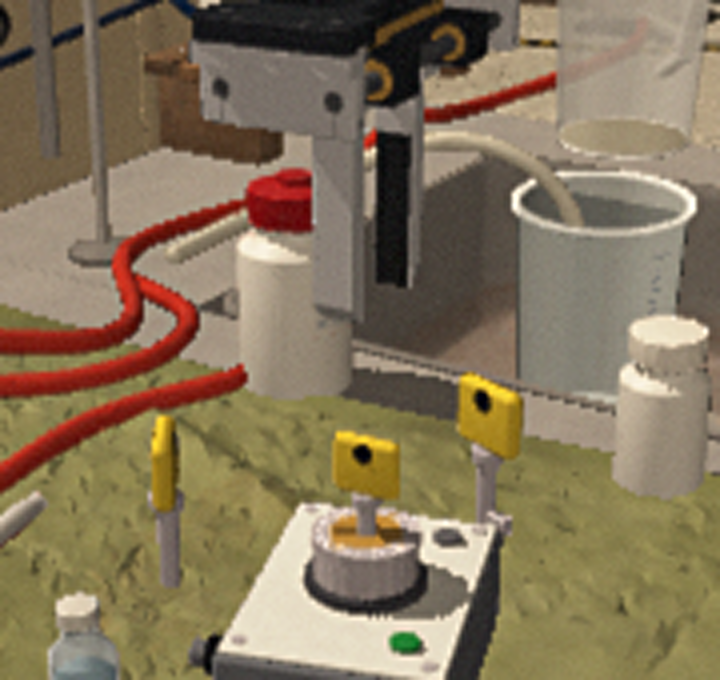

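>>> {"fn": "servo_tool", "kwargs": {
  "plan": [
    [0,0,0.4,0,0,0,45],
    [0,0,0.7,0,0,0,45],
    [0,0,0.85,0,0,0,45],
    [0,0,0.93,0,0,0,45],
    [0,0,0.93,0,0,0,45],
    [0,0,0.93,0,0,0,45]
  ]
}}

```text
time: 3.77
tool_pos: [0.5355, 0.1785, 0.1306]
ee_rot: [-3.142, 0.001, -3.05]
wrist_force: [0.0, 0.3, 0.5]
width: 0.0449
finger_force: 0.0
```

```bash
python3 -c "
from h import *
o=robot.get_obs();print(o['time'],o['tool_pos'],o['ee_rot'],o['wrist_force'],o['wrist_torque'])
save('scene','b1.png',(300,150,400,240),4);save('top','b2.png',(280,200,360,280),4)
a=cv2.imread('pics/b1.png');b=cv2.resize(cv2.imread('pics/b2.png'),(360,360));cv2.imwrite('pics/b.png',cv2.hconcat([a,b]))"
```

```text
3.7667 [0.53549387 0.17851617 0.13057588] [-3.14155899e+00  1.45554365e-03 -3.05014765e+00] [0.00373621 0.26517214 0.5247602 ] [ 0.03215511 -0.16396791  0.03282148]
```

View pics/b.png

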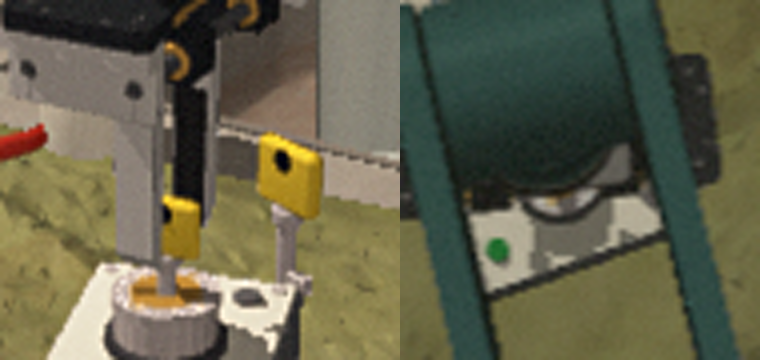

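The fingers straddle the bow: in the left crop it sits at about (180,227), between the pads, with the tips just above the barrel. Next I centre the gripper and close.

>>> {"fn": "servo_tool", "kwargs": {
  "plan": [
    [0.018,0.017,0,0,0,0,30],
    [0.018,0.017,0,0,0,0,20],
    [0.018,0.017,0,0,0,0,16],
    [0.018,0.017,0,0,0,0,13],
    [0.018,0.017,0,0,0,0,11],
    [0.018,0.017,0,0,0,0,10],
    [0.018,0.017,0,0,0,0,9],
    [0.018,0.017,0,0,0,0,8],
    [0.018,0.017,0,0,0,0,7],
    [0.018,0.017,0,0,0,0,6]
  ]
}}

```text
time: 4.7
tool_pos: [0.5333, 0.1806, 0.1293]
ee_rot: [-3.141, -0.0, -3.048]
wrist_force: [0.8, -0.1, -0.4]
width: 0.0086
finger_force: 30.0
```

```bash
cat > o.py <<'E'
from h import *
np.set_printoptions(precision=4,suppress=True)
o=robot.get_obs();print(o['time'],o['tool_pos'],o['ee_rot'],o['wrist_force'],o['wrist_torque'],o['width'],o['finger_force'])
E
python3 o.py
```

```text
4.7 [0.5333 0.1806 0.1293] [-3.1412 -0.0002 -3.0484] [ 0.8469 -0.0951 -0.3704] [-0.0113 -0.1612 -0.0188] 0.008592093807345888 29.99290019273758
```

>>> {"fn": "servo_tool", "kwargs": {
  "plan": [
    [0,0,0,0,0,0.04,6],
    [0,0,0,0,0,0.08,6],
    [0,0,0,0,0,0.12,6],
    [0,0,0,0,0,0.16,6],
    [0,0,0,0,0,0.2,6],
    [0,0,0,0,0,0.24,6],
    [0,0,0,0,0,0.28,6],
    [0,0,0,0,0,0.3,6],
    [0,0,0,0,0,0.3,6]
  ]
}}

```text
time: 5.45
tool_pos: [0.5334, 0.1811, 0.1294]
ee_rot: [3.141, 0.0, 2.763]
wrist_force: [0.5, -0.0, -0.9]
width: 0.0089
finger_force: 30.0
```

```bash
python3 o.py
```

```text
5.45 [0.5334 0.1811 0.1294] [3.1408 0.     2.7633] [ 0.4874 -0.0198 -0.9205] [ 0.2507 -0.2497 -0.0132] 0.008912488811371265 29.99719351530075
```

>>> {"fn": "servo_tool", "kwargs": {
  "plan": [
    [0,0,0,0,0,0.03,6],
    [0,0,0,0,0,0.06,6],
    [0,0,0,0,0,0.09,6],
    [0,0,0,0,0,0.12,6],
    [0,0,0,0,0,0.15,6],
    [0,0,0,0,0,0.18,6],
    [0,0,0,0,0,0.2,6],
    [0,0,0,0,0,0.2,6]
  ]
}}

```text
time: 6.12
tool_pos: [0.5343, 0.1818, 0.1295]
ee_rot: [3.138, 0.001, 2.45]
wrist_force: [3.0, 2.0, -3.2]
width: 0.0085
finger_force: 30.0
```

```bash
python3 o.py
```

```text
6.1167 [0.5343 0.1818 0.1295] [3.1383 0.0007 2.4503] [ 3.0351  2.0326 -3.1921] [ 0.7628 -0.8748  0.0706] 0.008509103646468109 30.008089542388916
```

>>> {"fn": "servo_tool", "kwargs": {
  "plan": [
    [0,0,0,0,0,0.015,6],
    [0,0,0,0,0,0.03,6],
    [0,0,0,0,0,0.045,6],
    [0,0,0,0,0,0.06,6],
    [0,0,0,0,0,0.075,6],
    [0,0,0,0,0,0.075,6]
  ]
}}

```text
time: 6.62
tool_pos: [0.5343, 0.1816, 0.1296]
ee_rot: [3.138, 0.0, 2.331]
wrist_force: [5.1, 3.1, -2.5]
width: 0.0089
finger_force: 30.0
```

```bash
python3 o.py
```

```text
6.6167 [0.5343 0.1816 0.1296] [3.1384 0.0005 2.3312] [ 5.0797  3.1153 -2.4877] [ 0.7836 -1.0896  0.0474] 0.008850795126765083 30.012694001197815
```

>>> {"fn": "servo_tool", "kwargs": {
  "plan": [
    [0,0,0,0,0,0.01,6],
    [0,0,0,0,0,0.02,6],
    [0,0,0,0,0,0.03,6],
    [0,0,0,0,0,0.03,6]
  ]
}}

```text
time: 6.95
tool_pos: [0.5344, 0.1816, 0.1296]
ee_rot: [3.138, 0.001, 2.284]
wrist_force: [3.7, 2.8, -2.7]
width: 0.009
finger_force: 30.0
```

```bash
python3 o.py; python3 -c "
from h import *
save('scene','c1.png',(310,180,400,270),5)"
```

```text
6.95 [0.5344 0.1816 0.1296] [3.1383 0.0005 2.2843] [ 3.6953  2.8282 -2.6913] [ 0.7881 -1.1657  0.1183] 0.009032828393823446 30.01309096813202
```

View pics/c1.png

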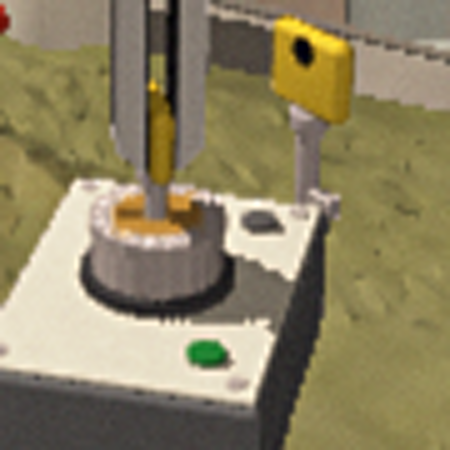

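The crop shows the key upright at (157,150), turned with the gripper. The pointer is hidden behind the barrel, so I'll find its stop by torque.

>>> {"fn": "servo_tool", "kwargs": {
  "plan": [
    [0,0,0,0,0,0.01,6],
    [0,0,0,0,0,0.02,6],
    [0,0,0,0,0,0.02,6],
    [0,0,0,0,0,0.02,6]
  ]
}}

```text
time: 7.33
tool_pos: [0.5344, 0.1815, 0.1296]
ee_rot: [3.138, 0.0, 2.253]
wrist_force: [4.9, 2.7, -2.4]
width: 0.009
finger_force: 30.0
```

```bash
python3 o.py;python3 o.py
```

```text
7.3333 [0.5344 0.1815 0.1296] [3.1383 0.0005 2.2533] [ 4.8665  2.7366 -2.4199] [ 0.8329 -1.1893  0.1133] 0.008950413568388306 30.013214349746704
7.3333 [0.5344 0.1815 0.1296] [3.1383 0.0005 2.2533] [ 4.8665  2.7366 -2.4199] [ 0.8329 -1.1893  0.1133] 0.008950413568388306 30.013214349746704
```

>>> {"fn": "servo_tool", "kwargs": {
  "plan": [
    [0,0,0,0,0,0.01,6],
    [0,0,0,0,0,0.02,6],
    [0,0,0,0,0,0.02,6],
    [0,0,0,0,0,0.02,6]
  ]
}}

```text
time: 7.67
tool_pos: [0.5346, 0.1817, 0.1296]
ee_rot: [3.138, 0.001, 2.222]
wrist_force: [5.6, 2.6, -3.5]
width: 0.0091
finger_force: 30.0
```

```bash
python3 o.py
```

```text
7.6667 [0.5346 0.1817 0.1296] [3.1376 0.0005 2.222 ] [ 5.61    2.638  -3.4866] [ 0.8372 -1.2535  0.0995] 0.0091272768877977 30.017898380756378
```

>>> {"fn": "servo_tool", "kwargs": {
  "plan": [
    [0,0,0,0,0,0.01,6],
    [0,0,0,0,0,0.02,6],
    [0,0,0,0,0,0.02,6],
    [0,0,0,0,0,0.02,6]
  ]
}}

```text
time: 8.0
tool_pos: [0.5348, 0.1818, 0.1296]
ee_rot: [3.137, 0.0, 2.191]
wrist_force: [6.0, 3.5, -3.2]
width: 0.0086
finger_force: 30.0
```

```bash
python3 o.py; python3 -c "
from h import *
save('top','d1.png',(290,200,350,260),8)"
```

```text
8.0 [0.5348 0.1818 0.1296] [3.1371 0.0004 2.1908] [ 6.0042  3.5361 -3.2183] [ 0.913  -1.3643  0.1036] 0.008610711852051598 30.02451092004776
```

View pics/d1.png

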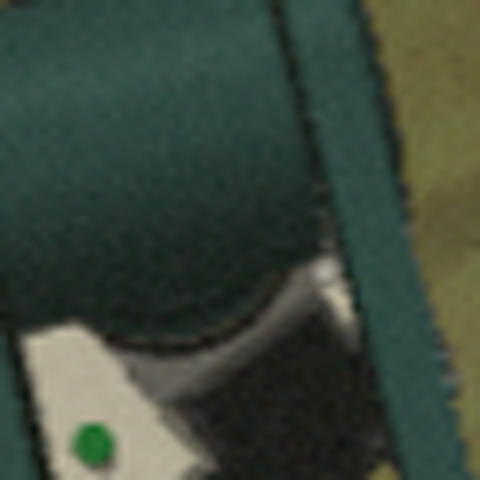

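>>> {"fn": "servo_tool", "kwargs": {
  "plan": [
    [0,0,0,0,0,0.01,6],
    [0,0,0,0,0,0.02,6],
    [0,0,0,0,0,0.02,6],
    [0,0,0,0,0,0.02,6]
  ]
}}

```text
time: 8.38
tool_pos: [0.5349, 0.1818, 0.1296]
ee_rot: [3.137, 0.0, 2.16]
wrist_force: [6.2, 3.8, -3.1]
width: 0.0086
finger_force: 30.0
```

```bash
python3 o.py
```

```text
8.3833 [0.5349 0.1818 0.1296] [3.1368 0.0004 2.1596] [ 6.1579  3.8333 -3.078 ] [ 0.9571 -1.4113  0.2447] 0.0085520393857522 30.034864246845245
```

>>> {"fn": "servo_tool", "kwargs": {
  "plan": [
    [0,0,0,0,0,0.005,6],
    [0,0,0,0,0,0.01,6],
    [0,0,0,0,0,0.01,6]
  ]
}}

```text
time: 8.63
tool_pos: [0.535, 0.1818, 0.1296]
ee_rot: [3.137, 0.0, 2.144]
wrist_force: [6.4, 3.9, -3.4]
width: 0.0089
finger_force: 30.0
```

```bash
python3 o.py
```

```text
8.6333 [0.535  0.1818 0.1296] [3.1367 0.0004 2.1437] [ 6.3706  3.9262 -3.4218] [ 0.9472 -1.417   0.2607] 0.00887812245220948 30.049368739128113
```

Torque rose to 0.26 N m, so the pointer is at its stop. Now I turn back gently.

>>> {"fn": "servo_tool", "kwargs": {
  "plan": [
    [0,0,0,0,0,-0.04,6],
    [0,0,0,0,0,-0.08,6],
    [0,0,0,0,0,-0.12,6],
    [0,0,0,0,0,-0.16,6],
    [0,0,0,0,0,-0.18,6],
    [0,0,0,0,0,-0.18,6]
  ]
}}

```text
time: 9.13
tool_pos: [0.533, 0.1807, 0.1294]
ee_rot: [-3.141, -0.0, 2.426]
wrist_force: [1.0, 1.9, -1.0]
width: 0.0085
finger_force: 30.0
```

```bash
python3 o.py
```

```text
9.1333 [0.533  0.1807 0.1294] [-3.141  -0.0003  2.4264] [ 0.9971  1.8795 -0.972 ] [ 0.3475 -0.4109 -0.014 ] 0.008479336499959841 29.999152421951294
```

>>> {"fn": "servo_tool", "kwargs": {
  "plan": [
    [0,0,-0.01,0,0,0,6],
    [0,0,-0.02,0,0,0,6],
    [0,0,-0.03,0,0,0,6],
    [0,0,-0.035,0,0,0,6],
    [0,0,-0.035,0,0,0,6]
  ]
}}

```text
time: 9.55
tool_pos: [0.533, 0.1807, 0.132]
ee_rot: [-3.141, -0.001, 2.426]
wrist_force: [4.0, 1.2, -6.7]
width: 0.0087
finger_force: 30.0
```

```bash
python3 o.py
```

```text
9.55 [0.533  0.1807 0.132 ] [-3.1406 -0.0006  2.4257] [ 3.9927  1.2268 -6.7346] [ 0.4092 -0.7055  0.0147] 0.008687954074084637 29.999526143074036
```

>>> {"fn": "servo_tool", "kwargs": {
  "plan": [
    [0,0,0,0,0,-0.02,6],
    [0,0,0,0,0,-0.04,6],
    [0,0,0,0,0,-0.05,6],
    [0,0,0,0,0,-0.05,6]
  ]
}}

```text
time: 9.88
tool_pos: [0.5326, 0.1804, 0.132]
ee_rot: [-3.139, -0.001, 2.504]
wrist_force: [1.9, 0.6, -7.0]
width: 0.0091
finger_force: 30.0
```

```bash
python3 o.py
```

```text
9.8833 [0.5326 0.1804 0.132 ] [-3.1394 -0.0012  2.5042] [ 1.9408  0.5744 -7.0242] [ 0.1629 -0.3649  0.0439] 0.009057653605472359 29.998674988746643
```

>>> {"fn": "servo_tool", "kwargs": {
  "plan": [
    [0,0,0,0,0,-0.02,6],
    [0,0,0,0,0,-0.04,6],
    [0,0,0,0,0,-0.05,6],
    [0,0,0,0,0,-0.05,6]
  ]
}}

```text
time: 10.22
tool_pos: [0.5325, 0.1804, 0.132]
ee_rot: [-3.139, -0.002, 2.582]
wrist_force: [0.0, 0.4, -7.5]
width: 0.009
finger_force: 30.0
```

>>> {"fn": "servo_tool", "kwargs": {
  "plan": [
    [0,0,0,0,0,-0.02,6],
    [0,0,0,0,0,-0.04,6],
    [0,0,0,0,0,-0.05,6],
    [0,0,0,0,0,-0.05,6]
  ]
}}

```text
time: 10.55
tool_pos: [0.5324, 0.1804, 0.132]
ee_rot: [-3.139, -0.002, 2.661]
wrist_force: [-0.1, 0.5, -8.7]
width: 0.0091
finger_force: 30.0
```

>>> {"fn": "servo_tool", "kwargs": {
  "plan": [
    [0,0,0,0,0,-0.02,6],
    [0,0,0,0,0,-0.04,6],
    [0,0,0,0,0,-0.05,6],
    [0,0,0,0,0,-0.05,6]
  ]
}}

```text
time: 10.88
tool_pos: [0.5325, 0.1803, 0.1321]
ee_rot: [-3.139, -0.002, 2.739]
wrist_force: [-0.5, -1.7, -8.0]
width: 0.0089
finger_force: 30.0
```

>>> {"fn": "servo_tool", "kwargs": {
  "plan": [
    [0,0,0,0,0,-0.02,6],
    [0,0,0,0,0,-0.04,6],
    [0,0,0,0,0,-0.05,6],
    [0,0,0,0,0,-0.05,6]
  ]
}}

```text
time: 11.22
tool_pos: [0.5325, 0.1802, 0.1321]
ee_rot: [-3.139, -0.002, 2.818]
wrist_force: [-0.7, -1.6, -10.3]
width: 0.0087
finger_force: 30.0
```

>>> {"fn": "servo_tool", "kwargs": {
  "plan": [
    [0,0,0.003,0,0,-0.02,6],
    [0,0,0.003,0,0,-0.04,6],
    [0,0,0.003,0,0,-0.05,6],
    [0,0,0.003,0,0,-0.05,6]
  ]
}}

```text
time: 11.55
tool_pos: [0.5327, 0.1802, 0.1321]
ee_rot: [-3.14, -0.001, 2.896]
wrist_force: [-1.9, -2.3, -9.1]
width: 0.0089
finger_force: 30.0
```

>>> {"fn": "servo_tool", "kwargs": {
  "plan": [
    [0,0,0,0,0,-0.02,6],
    [0,0,0,0,0,-0.04,6],
    [0,0,0,0,0,-0.05,6],
    [0,0,0,0,0,-0.05,6]
  ]
}}

```text
time: 11.88
tool_pos: [0.5328, 0.1803, 0.1321]
ee_rot: [-3.14, -0.001, 2.975]
wrist_force: [-1.1, -3.1, -9.9]
width: 0.0091
finger_force: 30.0
```

>>> {"fn": "servo_tool", "kwargs": {
  "plan": [
    [0,0,0.003,0,0,-0.02,6],
    [0,0,0.003,0,0,-0.04,6],
    [0,0,0.003,0,0,-0.05,6],
    [0,0,0.003,0,0,-0.05,6]
  ]
}}

```text
time: 12.22
tool_pos: [0.5331, 0.1804, 0.1321]
ee_rot: [-3.141, -0.001, 3.053]
wrist_force: [-2.2, -3.8, -10.7]
width: 0.0084
finger_force: 30.0
```

>>> {"fn": "servo_tool", "kwargs": {
  "plan": [
    [0,0,0.006,0,0,-0.02,6],
    [0,0,0.006,0,0,-0.04,6],
    [0,0,0.006,0,0,-0.05,6],
    [0,0,0.006,0,0,-0.05,6]
  ]
}}

```text
time: 12.55
tool_pos: [0.5335, 0.1808, 0.1321]
ee_rot: [-3.142, 0.001, 3.132]
wrist_force: [-1.2, -3.4, -8.1]
width: 0.0089
finger_force: 30.0
```

>>> {"fn": "servo_tool", "kwargs": {
  "plan": [
    [0,0,0.003,0,0,-0.02,6],
    [0,0,0.003,0,0,-0.04,6],
    [0,0,0.003,0,0,-0.05,6],
    [0,0,0.003,0,0,-0.05,6]
  ]
}}

```text
time: 12.88
tool_pos: [0.5337, 0.1809, 0.1321]
ee_rot: [3.141, 0.001, -3.072]
wrist_force: [-0.2, -2.2, -7.0]
width: 0.0089
finger_force: 30.0
```

>>> {"fn": "servo_tool", "kwargs": {
  "plan": [
    [0,0,0.001,0,0,-0.02,6],
    [0,0,0.001,0,0,-0.04,6],
    [0,0,0.001,0,0,-0.05,6],
    [0,0,0.001,0,0,-0.05,6]
  ]
}}

```text
time: 13.22
tool_pos: [0.5339, 0.1809, 0.1321]
ee_rot: [-3.142, 0.002, -2.994]
wrist_force: [-0.1, -2.8, -5.5]
width: 0.009
finger_force: 30.0
```

>>> {"fn": "servo_tool", "kwargs": {
  "plan": [
    [0,0,0,0,0,-0.02,6],
    [0,0,0,0,0,-0.04,6],
    [0,0,0,0,0,-0.05,6],
    [0,0,0,0,0,-0.05,6]
  ]
}}

```text
time: 13.55
tool_pos: [0.5341, 0.1808, 0.1321]
ee_rot: [-3.141, 0.002, -2.916]
wrist_force: [0.6, -2.4, -5.7]
width: 0.0091
finger_force: 30.0
```

>>> {"fn": "servo_tool", "kwargs": {
  "plan": [
    [0,0,0,0,0,-0.02,6],
    [0,0,0,0,0,-0.04,6],
    [0,0,0,0,0,-0.05,6],
    [0,0,0,0,0,-0.05,6]
  ]
}}

```text
time: 13.88
tool_pos: [0.5341, 0.1808, 0.1322]
ee_rot: [-3.141, 0.002, -2.837]
wrist_force: [1.3, -3.3, -4.3]
width: 0.0084
finger_force: 30.0
```

>>> {"fn": "servo_tool", "kwargs": {
  "plan": [
    [0,0,-0.006,0,0,-0.02,6],
    [0,0,-0.006,0,0,-0.04,6],
    [0,0,-0.006,0,0,-0.05,6],
    [0,0,-0.006,0,0,-0.05,6]
  ]
}}

```text
time: 14.22
tool_pos: [0.534, 0.1808, 0.1328]
ee_rot: [-3.141, 0.002, -2.758]
wrist_force: [2.4, -4.6, -2.6]
width: 0.0089
finger_force: 30.0
```

```bash
python3 o.py
```

```text
14.2167 [0.534  0.1808 0.1328] [-3.1409  0.002  -2.7583] [ 2.4079 -4.582  -2.6035] [-0.7604 -0.3256  0.0254] 0.008948369460826638 29.991812109947205
```

>>> {"fn": "servo_tool", "kwargs": {
  "plan": [
    [0,0,-0.005,0,0,0,6],
    [0,0,-0.01,0,0,0,6],
    [0,0,-0.01,0,0,0,6]
  ]
}}

```text
time: 14.47
tool_pos: [0.5337, 0.1807, 0.1334]
ee_rot: [-3.141, 0.001, -2.758]
wrist_force: [1.3, -4.6, -2.3]
width: 0.0088
finger_force: 30.0
```

```bash
python3 o.py
```

```text
14.4667 [0.5337 0.1807 0.1334] [-3.141   0.0012 -2.7583] [ 1.3257 -4.6389 -2.2599] [-0.7643 -0.4086 -0.0036] 0.008816843731114134 29.992053508758545
```

>>> {"fn": "servo_tool", "kwargs": {
  "plan": [
    [0.002,-0.006,-0.005,0,0,0,6],
    [0.002,-0.006,-0.01,0,0,0,6],
    [0.002,-0.006,-0.02,0,0,0,6],
    [0.002,-0.006,-0.02,0,0,0,6]
  ]
}}

```text
time: 14.8
tool_pos: [0.5333, 0.1805, 0.1352]
ee_rot: [3.141, 0.0, -2.758]
wrist_force: [1.7, -2.7, -3.4]
width: 0.0091
finger_force: 30.0
```

```bash
python3 o.py
```

```text
14.8 [0.5333 0.1805 0.1352] [ 3.1412  0.0004 -2.7576] [ 1.6714 -2.7011 -3.4029] [-0.4404 -0.324   0.0129] 0.009065655157983786 29.99287337064743
```

>>> {"fn": "servo_tool", "kwargs": {
  "plan": [
    [0,0,-0.015,0,0,0,6],
    [0,0,-0.03,0,0,0,6],
    [0,0,-0.045,0,0,0,6],
    [0,0,-0.06,0,0,0,6],
    [0,0,-0.06,0,0,0,6]
  ]
}}

```text
time: 15.22
tool_pos: [0.5332, 0.1804, 0.1414]
ee_rot: [3.141, 0.0, -2.758]
wrist_force: [0.0, -2.4, -2.5]
width: 0.0084
finger_force: 30.0
```

```bash
python3 o.py; python3 -c "
from h import *
save('scene','e1.png',(310,170,400,260),5)"
```

```text
15.2167 [0.5332 0.1804 0.1414] [ 3.1413  0.0001 -2.7576] [ 0.0037 -2.4115 -2.5288] [-0.358  -0.2151 -0.0401] 0.00843886475318319 29.993392825126648
```

View pics/e1.png

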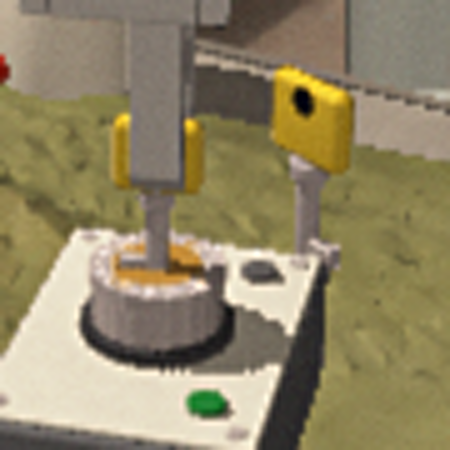

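The key is coming up cleanly: the bow is at (157,155), more shaft shows, and the slot is visible at (125,263). I keep lifting straight.

>>> {"fn": "servo_tool", "kwargs": {
  "plan": [
    [0,0,-0.03,0,0,0,6],
    [0,0,-0.06,0,0,0,6],
    [0,0,-0.09,0,0,0,6],
    [0,0,-0.12,0,0,0,6],
    [0,0,-0.16,0,0,0,6],
    [0,0,-0.2,0,0,0,6],
    [0,0,-0.2,0,0,0,6]
  ]
}}

```text
time: 15.85
tool_pos: [0.5339, 0.1806, 0.1626]
ee_rot: [3.142, 0.003, -2.757]
wrist_force: [0.8, -0.4, 0.2]
width: 0.0091
finger_force: 30.0
```

>>> {"fn": "servo_tool", "kwargs": {
  "plan": [
    [0,0,-0.2,0,0,0,6],
    [0,0,-0.4,0,0,0,6],
    [0,0,-0.5,0,0,0,6],
    [0,0,-0.5,0,0,0,6]
  ]
}}

```text
time: 16.18
tool_pos: [0.5348, 0.1807, 0.2144]
ee_rot: [-3.141, 0.006, -2.758]
wrist_force: [0.4, 1.2, 0.2]
width: 0.0086
finger_force: 30.0
```

Run:
```python
from h import *
o=robot.get_obs();p=o['tool_pos'];y=o['ee_rot'][2];print(p,o['ee_rot'],o['wrist_force'],o['width'])
save('scene','f1.png',(280,140,400,350),2.8)
q=np.array([.473,.3685,p[2]])
print(rel(p,y,(p+q)/2,y),rel(p,y,q,y))
print([(np.round(d["extent"],1),d["conf"]) for c in("scene","top") for d in robot.find_in("pot_mouth",c)])
```

```text
[0.53475532 0.18066242 0.21439501] [-3.14076085  0.00627231 -2.75758083] [0.36424005 1.18749034 0.15833908] 0.008565224267821076
[-0.066  0.986 -0.    -0.   ] [-0.131  1.973 -0.    -0.   ]
[(array([308.9, 321.1,  35.9,  40.9]), 0.92), (array([253.1, 264.1,  26.5,  26.1]), 0.72), (array([416.1, 154.2,  37.9,  41.5]), 0.72)]
```

View pics/f1.png

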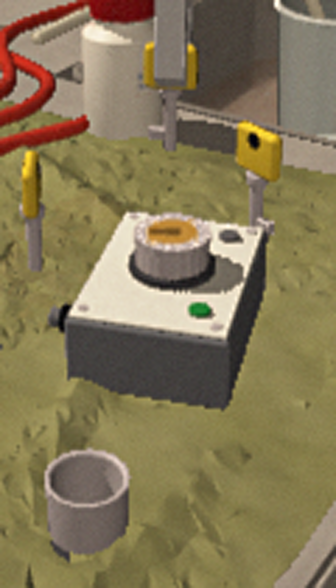

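The picture shows the key clear of the lock, with its bit at (155,128) pointing to world +x. The pot rim is centred near (88,478).

Run:
```python
from h import *
print(atz("scene",280+88.5/2.8-.5,140+478.5/2.8-.5,.04))
print(proj("scene",[.473,.3685,.04]),proj("top",[.473,.3685,.04]))
# rim fit in scene: project circle, score edges
im=cv2.cvtColor(robot.snapshot("scene"),cv2.COLOR_RGB2GRAY);g=cv2.GaussianBlur(im,(3,3),0).astype(float)
gx,gy=cv2.Sobel(g,6,1,0),cv2.Sobel(g,6,0,1);m=np.hypot(gx,gy)
it=cv2.cvtColor(robot.snapshot("top"),cv2.COLOR_RGB2GRAY);gt=cv2.GaussianBlur(it,(3,3),0).astype(float);mt=np.hypot(cv2.Sobel(gt,6,1,0),cv2.Sobel(gt,6,0,1))
a=np.linspace(0,2*np.pi,72)
def sc(n,m,x,y,r):
    q=proj(n,np.c_[x+r*np.cos(a),y+r*np.sin(a),0*a+.04]).astype(np.float32)
    return cv2.remap(m.astype(np.float32),q[:,0].reshape(-1,1),q[:,1].reshape(-1,1),1).mean()
for n,mm in(("scene",m),("top",mt)):
    print(n,max((sc(n,mm,x,y,r),x,y,r) for x in np.arange(.46,.486,.001) for y in np.arange(.355,.383,.001) for r in(.0205,.0215,.0225,.0235)))
o=robot.get_obs();p=o['tool_pos'];y=o['ee_rot'][2];q=np.array([.469,.366,p[2]]);print(rel(p,y,(p+q)/2,y))
```

```text
[0.47109015 0.36938377 0.04      ]
[[310.42745116 309.60726059]] [[247.77456187 263.25415834]]Traceback (most recent call last):
  File "<stdin>", line 13, in <module>
  File "<stdin>", line 13, in <genexpr>
  File "<stdin>", line 10, in sc
  File "h.py", line 6, in proj
    K,r,t=cam(n);return cv2.projectPoints(np.array(P,float).reshape(-1,1,3),r,t,K,None)[0].reshape(-1,2)
          ~~~^^^
  File "h.py", line 4, in cam
    p=robot.camera_params(n);return np.array(p["camera_matrix"]),np.array(p["rvec"],float),np.array(p["tvec"],float)
ValueError: time passes only in moves, steps and waits
```

>>> {"fn": "servo_tool", "kwargs": {
  "plan": [
    [-0.012,0.25,0,0,0,0,6],
    [-0.024,0.5,0,0,0,0,6],
    [-0.036,0.75,0,0,0,0,6],
    [-0.048,0.986,0,0,0,0,6]
  ]
}}

```text
time: 16.77
tool_pos: [0.4999, 0.2741, 0.2095]
ee_rot: [3.141, -0.002, -2.758]
wrist_force: [1.1, 0.5, -0.7]
width: 0.0085
finger_force: 30.0
```

>>> {"fn": "servo_tool", "kwargs": {
  "plan": [
    [-0.012,0.25,0,0,0,0,6],
    [-0.024,0.5,0,0,0,0,6],
    [-0.036,0.75,0,0,0,0,6],
    [-0.048,0.986,0,0,0,0,6],
    [-0.048,0.986,0,0,0,0,6],
    [-0.048,0.986,0,0,0,0,6]
  ]
}}

```text
time: 17.27
tool_pos: [0.4675, 0.3671, 0.2094]
ee_rot: [-3.141, -0.002, -2.755]
wrist_force: [0.5, -0.2, 0.5]
width: 0.0089
finger_force: 30.0
```

Run:
```python
from h import *
o=robot.get_obs();p=o['tool_pos'];y=o['ee_rot'][2];print(p,o['ee_rot'],o['wrist_force'],o['width'])
q=np.array([.4697,.3672,.125]);print(rel(p,y,q,y))
# where is the key shaft now: tip expected
print(proj("scene",p-[0,0,.0634]),proj("scene",p+[0,0,-.006]))
im=robot.snapshot("scene");np.save("g.npy",im)
hsv=cv2.cvtColor(im,cv2.COLOR_RGB2HSV);u,v=proj("scene",p)[0].astype(int)
m=cv2.inRange(hsv,(20,150,80),(32,255,255));m[:, :u-30]=0;m[:,u+30:]=0;m[:v-25]=0;m[v+35:]=0
ys,xs=np.nonzero(m);print("yellow",xs.min(),xs.max(),ys.min(),ys.max(),len(xs))
print("key",[(np.round(d["extent"],1),round(d["conf"],2)) for d in robot.find_in("key_bow","scene")])
```

```text
[0.46746368 0.36710288 0.20942928] [-3.14055392e+00 -2.49665697e-03 -2.75548055e+00] [ 0.54097355 -0.23478176  0.54235811] 0.008892157289579
[-0.021 -0.008  0.844 -0.   ]
[[312.41217373 252.58619099]] [[311.51200044 217.27871791]]
yellow 288 322 193 228 282
key [(array([311. , 234.4,  25.4,  47.5]), 0.79), (array([371.2, 203. ,  13.7,  36.8]), 0.71), (array([290.6, 213.9,   8.4,  40.3]), 0.52)]
```

>>> {"fn": "servo_tool", "kwargs": {
  "plan": [
    [-0.021,0,0.3,0,0,0,6],
    [-0.021,0,0.6,0,0,0,6],
    [-0.021,0,0.84,0,0,0,6],
    [-0.021,0,0.84,0,0,0,6],
    [-0.021,0,0.84,0,0,0,6]
  ]
}}

```text
time: 17.78
tool_pos: [0.4699, 0.3657, 0.1253]
ee_rot: [-3.14, -0.004, -2.759]
wrist_force: [-0.8, -0.1, -0.3]
width: 0.0089
finger_force: 30.0
```

Run:
```python
from h import *
o=robot.get_obs();p=o['tool_pos'];y=o['ee_rot'][2];print(p,o['ee_rot'],o['wrist_force'],o['width'])
print("f1 tip exp",proj("scene",[.5348,.1807,.2144-.0634]), "seen",280+170/2.8,140+150/2.8)
tip=proj("scene",p-[0,0,.0634])[0];print("tip",tip,"pot c",proj("scene",[.4725,.3683,.04]))
im=robot.snapshot("scene");g=cv2.cvtColor(im,cv2.COLOR_RGB2GRAY)
u,v=tip.astype(int);print(g[v-14:v+12,u-12:u+13])
```

```text
[0.4698943  0.3656682  0.12534783] [-3.14047044 -0.0040358  -2.75937019] [-0.84213093 -0.06168574 -0.29253478] 0.008900068213521191
f1 tip exp [[340.90796237 191.52726646]] seen 340.7142857142857 193.57142857142858
tip [312.83086356 298.07391591] pot c [[310.76677356 309.65430943]]
[[145 141 142 139 121 115 118 117 115 114 100 111 118 107  96  97 101 133
  132 124 120 116 119 124 126]
 [145 145 148 143 130 111 115 120 121 159 111 109 115 109 100 117  90 133
  132 129 124 123 122 124 129]
 [136 148 155 146 138 107 116 120 122 158 129 110 116 108  97 137 123 118
  136 131 125 126 126 120 126]
 [120 132 148 154 151 101 107 119 121 157 133 114 113 109  99 143 139 118
  138 134 129 134 135 133 131]
 [127 110 136 151 135 102 103 113 123 152 132 111 114 111 101 142 144 138
  125 137 132 132 135 128 134]
 [134 112 115 136 137 103 105 110 121 110 125 116 109 111  99 147 144 146
  140 144 139 134 136 137 137]
 [136 103 104 124 176 123 127 127 136 130 123 114 113 108  99 142 147 143
  143 140 141 136 137 139 136]
 [142 103  99 131 199 194 196 193 191 168 131 116 112 107 102 135 145 149
  143 14
[... 1213 characters left out ...]
07 106 109 110 111 118 125 139 148 164
  198 218 214 195 149 135 136]
 [180 153 118 106 104  97 101 105 106 112 109 113 110 113 113 109 114 124
  148 166 199 229 196 151 140]
 [141 105  98  96 101 101  99 108 112 109 111 113 110 111 112 114 114 114
  118 130 158 200 228 198 162]
 [ 95  88  91  96  99 106 109 110 110 117 112 112 112 111 116 112 107 116
  121 128 136 161 196 222 194]
 [ 78  90  90  96 103 105 107 113 108 117 109 114 116 112 108 113 105 107
  127 131 134 134 164 209 210]
 [ 82  87  93  99 102 104 105 111 111 106 113 111 116 112 110 109 116 126
  129 131 136 141 147 190 223]
 [ 82  87  96 103 102 107 106 110 113 115 114 114 114 108 109 106 111 120
  129 130 137 143 144 161 217]]
```

>>> {"fn": "servo_tool", "kwargs": {
  "plan": [
    [0,0.015,0,0,0,0,6],
    [0,0.015,0.1,0,0,0,6],
    [0,0.015,0.2,0,0,0,6],
    [0,0.015,0.3,0,0,0,6],
    [0,0.015,0.38,0,0,0,6],
    [0,0.015,0.4,0,0,0,6],
    [0,0.015,0.4,0,0,0,6]
  ]
}}

```text
time: 18.42
tool_pos: [0.4689, 0.3683, 0.0852]
ee_rot: [-3.141, -0.003, -2.758]
wrist_force: [0.0, 0.1, -0.7]
width: 0.0085
finger_force: 30.0
```

>>> {"fn": "servo_tool", "kwargs": {
  "plan": [
    [0,0,0.04,0,0,0,6],
    [0,0,0.08,0,0,0,6],
    [0,0,0.12,0,0,0,6],
    [0,0,0.12,0,0,0,6]
  ]
}}

```text
time: 18.75
tool_pos: [0.4693, 0.3685, 0.074]
ee_rot: [-3.141, -0.001, -2.758]
wrist_force: [0.3, -0.7, -0.3]
width: 0.0085
finger_force: 30.0
```

```bash
python3 o.py
```

```text
18.75 [0.4693 0.3685 0.074 ] [-3.1412 -0.0014 -2.7577] [ 0.3256 -0.6514 -0.3006] [ 0.0587 -0.1191 -0.0061] 0.008490104150306292 29.997572600841522
```

>>> {"fn": "servo_tool", "kwargs": {
  "plan": [
    [0,0,0.015,0,0,0,6],
    [0,0,0.03,0,0,0,6],
    [0,0,0.045,0,0,0,6],
    [0,0,0.045,0,0,0,6]
  ]
}}

```text
time: 19.08
tool_pos: [0.4696, 0.3687, 0.0701]
ee_rot: [-3.141, -0.0, -2.758]
wrist_force: [0.1, 0.3, -0.2]
width: 0.009
finger_force: 30.0
```

>>> {"fn": "servo_tool", "kwargs": {
  "plan": [
    [0,0,0.01,0,0,0,6],
    [0,0,0.02,0,0,0,6],
    [0,0,0.02,0,0,0,6]
  ]
}}

```text
time: 19.33
tool_pos: [0.4698, 0.3688, 0.0684]
ee_rot: [-3.142, 0.0, -2.758]
wrist_force: [-0.5, 0.1, -0.3]
width: 0.0087
finger_force: 30.0
```

>>> {"fn": "servo_tool", "kwargs": {
  "plan": [
    [0,0,0,0,0,0,9],
    [0,0,0,0,0,0,11],
    [0,0,0,0,0,0,14],
    [0,0,0,0,0,0,18],
    [0,0,0,0,0,0,24],
    [0,0,0,0,0,0,40],
    [0,0,0,0,0,0,60],
    [0,0,0,0,0,0,60],
    [0,0,0,0,0,0,60],
    [0,0,0,0,0,0,60]
  ]
}}

```text
time: 20.17
tool_pos: [0.4698, 0.3688, 0.0684]
ee_rot: [-3.141, -0.0, -2.758]
wrist_force: [-0.3, -0.3, 0.5]
width: 0.054
finger_force: 0.0
```

```bash
python3 o.py
python3 - <<'E'
from h import *
im=robot.snapshot("scene");hsv=cv2.cvtColor(im,cv2.COLOR_RGB2HSV)
m=cv2.inRange(hsv,(20,150,80),(32,255,255));n,_,s,c=cv2.connectedComponentsWithStats(m)
print([(s[i].tolist(),c[i].round(1).tolist()) for i in range(1,n) if s[i,4]>25])
print(proj("scene",[.4698,.3688,.062]),proj("scene",[.472,.3685,.04]))
E
```

```text
20.1667 [0.4698 0.3688 0.0684] [-3.1415 -0.     -2.7577] [-0.334  -0.2861  0.4628] [ 0.0769 -0.1626 -0.0017] 0.05403343167565394 0.0
[([364, 183, 17, 22, 249], [372.2, 193.6]), ([288, 207, 4, 11, 42], [289.6, 211.8]), ([314, 292, 8, 18, 135], [317.4, 300.9])]
[[311.69376009 299.19641177]] [[310.95639484 309.84814936]]
```

>>> {"fn": "servo_tool", "kwargs": {
  "plan": [
    [0,0,-0.05,0,0,0,75],
    [0,0,-0.12,0,0,0,75],
    [0,0,-0.3,0,0,0,75],
    [0,0,-0.6,0,0,0,75],
    [0,0,-1,0,0,0,75],
    [0,0,-1,0,0,0,75]
  ]
}}

```text
time: 20.72
tool_pos: [0.4733, 0.3711, 0.1789]
ee_rot: [3.139, 0.016, -2.758]
wrist_force: [1.4, 0.3, 1.6]
width: 0.0746
finger_force: 0.0
```

>>> {"fn": "servo_tool", "kwargs": {
  "plan": [
    [-0.4,-0.4,-0.4,0,0,0,75],
    [-0.8,-0.8,-0.8,0,0,0,75],
    [-1,-1,-1,0,0,0,75],
    [-1,-1,-1,0,0,0,75],
    [-1,-1,-1,0,0,0,75]
  ]
}}

```text
time: 21.13
tool_pos: [0.6054, 0.3108, 0.2738]
ee_rot: [-3.139, 0.01, -2.763]
wrist_force: [-1.0, -0.3, 0.7]
width: 0.0752
finger_force: 0.0
```

```bash
python3 o.py
python3 - <<'E'
from h import *
im=robot.snapshot("scene");hsv=cv2.cvtColor(im,cv2.COLOR_RGB2HSV)
m=cv2.inRange(hsv,(20,150,80),(32,255,255));n,_,s,c=cv2.connectedComponentsWithStats(m)
print([(s[i].tolist(),c[i].round(1).tolist()) for i in range(1,n) if s[i,4]>25])
im=robot.snapshot("top");hsv=cv2.cvtColor(im,cv2.COLOR_RGB2HSV)
m=cv2.inRange(hsv,(20,150,80),(32,255,255));n,_,s,c=cv2.connectedComponentsWithStats(m)
print([(s[i].tolist(),c[i].round(1).tolist()) for i in range(1,n) if s[i,4]>8])
m=(cv2.inRange(hsv,(0,150,80),(6,255,255))|cv2.inRange(hsv,(174,150,80),(180,255,255)));m[:215]=0;m[265:]=0;m[:,:295]=0;m[:,345:]=0
ys,xs=np.nonzero(m);P=[atz("top",x,y,.08) for x,y in zip(xs,ys)]
print("red",list(zip(xs,ys)));print([np.round(np.arctan2(q[1]-.1803,q[0]-.5335),2) for q in P])
old=cv2.cvtColor(cv2.imread("pics/t.png"),cv2.COLOR_BGR2HSV);m=(cv2.inRange(old,(0,150,80),(6,255,255))|cv2.inRange(old,(174,150,80),(180,255,255)))[215:265,295:345];ys,xs=np.nonzero(m)
print([np.round(np.arctan2(q[1]-.1803,q[0]-.5335),2) for q in [atz("top",x+295,y+215,.08) for x,y in zip(xs,ys)]])
E
```

```text
21.1333 [0.6054 0.3108 0.2738] [-3.1395  0.0103 -2.7627] [-0.98   -0.2988  0.7418] [ 0.088  -0.0862 -0.0155] 0.07524160661650593 0.0
[([364, 183, 17, 22, 249], [372.2, 193.6]), ([288, 193, 7, 25, 132], [290.5, 205.7]), ([300, 291, 22, 19, 327], [310.9, 300.3])]
[([315, 181, 15, 11, 65], [321.9, 186.1]), ([373, 220, 8, 16, 71], [376.4, 227.7]), ([310, 235, 3, 8, 12], [310.8, 237.9])]
red [(np.int64(329), np.int64(233)), (np.int64(325), np.int64(234)), (np.int64(326), np.int64(234)), (np.int64(327), np.int64(234)), (np.int64(328), np.int64(234)), (np.int64(329), np.int64(234)), (np.int64(325), np.int64(235)), (np.int64(326), np.int64(235))]
[np.float64(-1.24), np.float64(-1.19), np.float64(-1.23), np.float64(-1.25), np.float64(-1.28), np.float64(-1.3), np.float64(-1.28), np.float64(-1.31)]
[np.float64(-0.79), np.float64(-0.79), np.float64(-0.73), np.float64(-0.79), np.float64(-0.86)]
```

```bash
python3 -c "
from bench import robot
print(robot.close_job())"
```

```text
the job is handed in; nothing more can be done
None
```

The job is handed in: the pointer swung about 0.47 rad to its stop (measured from the top camera), and the key came out of the lock and stands tip down in the key pot, with the gripper clear of everything.

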